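Pick out the full gift boxes and pack them in the prize bin

TASK

The gift boxes on the mat look alike, but one or two of them are full and the rest are empty display boxes. Take the lid off the prize bin and lay it flat, handle up, on the counter, find the full boxes by lifting each box in turn to judge its weight, and put every full one into the bin, leaving the empty ones standing upright on the mat. Then close the bin with its lid, fully down, and don't disturb the cup and jars behind.

Things in the scene. Friction and masses are not known exactly. Their poses are not given: they have to be found in the camera images.
- gift_1_c (a point): closed gift box of brown card, 58 x 58 mm, 62 mm tall, one rigid piece (its lid is fixed), gripped anywhere on its sides. The point is its centre (31 mm above its underside), z up, x and y square to its sides. All gift boxes look alike; an empty one weighs 60 to 100 g, a full one 330 to 530 g; only lifting tells. Reads nothing if this box is absent.
- gift_2_c (a point): closed gift box of brown card, 58 x 58 mm, 62 mm tall, one rigid piece (its lid is fixed), gripped anywhere on its sides. The point is its centre (31 mm above its underside), z up, x and y square to its sides. All gift boxes look alike; an empty one weighs 60 to 100 g, a full one 330 to 530 g; only lifting tells. Reads nothing if this box is absent.
- gift_3_c (a point): closed gift box of brown card, 58 x 58 mm, 62 mm tall, one rigid piece (its lid is fixed), gripped anywhere on its sides. The point is its centre (31 mm above its underside), z up, x and y square to its sides. All gift boxes look alike; an empty one weighs 60 to 100 g, a full one 330 to 530 g; only lifting tells. Reads nothing if this box is absent.
- gift_4_c (a point): closed gift box of brown card, 58 x 58 mm, 62 mm tall, one rigid piece (its lid is fixed), gripped anywhere on its sides. The point is its centre (31 mm above its underside), z up, x and y square to its sides. All gift boxes look alike; an empty one weighs 60 to 100 g, a full one 330 to 530 g; only lifting tells. Reads nothing if this box is absent.
- gift_5_c (a point): closed gift box of brown card, 58 x 58 mm, 62 mm tall, one rigid piece (its lid is fixed), gripped anywhere on its sides. The point is its centre (31 mm above its underside), z up, x and y square to its sides. All gift boxes look alike; an empty one weighs 60 to 100 g, a full one 330 to 530 g; only lifting tells. Reads nothing if this box is absent.
- lid_grip (a point): centre of the bridge handle (bar 76 mm along the lid's x, 14 mm wide, 14 mm high) of the bin's loose grey lid (218 x 162 mm, 0.14 kg). Plate top 28 mm below the point; lowest face, 42 mm below, is a 190 x 134 mm plug 8 mm deep that drops into the bin's mouth, 5 mm spare a side. Closed, the point is 118 mm above the bin's origin; laid on the counter, 42 mm up.
- prize_bin: white plastic bin, fixed, 212 mm (its x) x 156 mm (its y), 84 mm tall, walls and floor 6 mm (200 x 144 mm inside, room for two gift boxes side by side along its x). Origin: centre of its underside, z up. The counter beside it, on the side away from the mat, is bare out to 0.27 m from its middle in y.
- mat: thin dark rubber mat, fixed, 300 mm (its x) x 420 mm (its y), 3 mm thick, on which the gift boxes stand at the start. Origin: centre of its underside.
- orange_cup: lidded dessert cup with orange top, 88 x 79 mm, 63 mm tall; a bystander farther back on the counter. Origin: centre of its underside.
- jar: dessert jar with gold lid, 72 mm wide, 82 mm tall; a bystander farther back on the counter. Origin: centre of its underside.
- spice: slim spice jar with dark cap, 44 mm wide, 96 mm tall; a bystander farther back on the counter. Origin: centre of its underside.
Mind the look-alikes: they are no part of the job. Leave any red look-alike of the part that bears gift_2_c alone.

How it is judged:
On the way, in this order (a step that is already met when the one before it is completed fails the run):
1. the lid is off the bin and lies flat on the counter (height (world z) of lid_grip below 0.055 m and angle between lid_grip's own z axis and vertical below 0.12 rad), for 0.2 s.
2. a full gift box stands in the bin ((((x of gift_1_c in the frame of prize_bin between -0.1 and 0.1 m and y of gift_1_c in the frame of prize_bin between -0.072 and 0.072 m and z of gift_1_c in the frame of prize_bin between 0 and 0.055 m) and contact force between gift_1 and prize_bin above 2 N) or ((x of gift_2_c in the frame of prize_bin between -0.1 and 0.1 m and y of gift_2_c in the frame of prize_bin between -0.072 and 0.072 m and z of gift_2_c in the frame of prize_bin between 0 and 0.055 m) and contact force between gift_2 and prize_bin above 2 N) or ((x of gift_3_c in the frame of prize_bin between -0.1 and 0.1 m and y of gift_3_c in the frame of prize_bin between -0.072 and 0.072 m and z of gift_3_c in the frame of prize_bin between 0 and 0.055 m) and contact force between gift_3 and prize_bin above 2 N) or ((x of gift_4_c in the frame of prize_bin between -0.1 and 0.1 m and y of gift_4_c in the frame of prize_bin between -0.072 and 0.072 m and z of gift_4_c in the frame of prize_bin between 0 and 0.055 m) and contact force between gift_4 and prize_bin above 2 N) or ((x of gift_5_c in the frame of prize_bin between -0.1 and 0.1 m and y of gift_5_c in the frame of prize_bin between -0.072 and 0.072 m and z of gift_5_c in the frame of prize_bin between 0 and 0.055 m) and contact force between gift_5 and prize_bin above 2 N))), for 0.3 s.
At the end, for the whole second after the job is handed in: Every full gift box is in the prize bin and every empty one (bearing under 2 N) stands upright within 0.15 rad, its centre within the mat's outline; the lid is fully down on the bin: within 10 mm of the middle, 5 mm in height and 0.04 rad of level ((((x of gift_1_c in the frame of prize_bin between -0.1 and 0.1 m and y of gift_1_c in the frame of prize_bin between -0.072 and 0.072 m and z of gift_1_c in the frame of prize_bin between 0 and 0.055 m) and contact force between gift_1 and prize_bin above 2 N) or ((x of gift_1_c in the frame of mat between -0.15 and 0.15 m and y of gift_1_c in the frame of mat between -0.21 and 0.21 m and z of gift_1_c in the frame of mat between 0.025 and 0.042 m and angle between gift_1_c's own z axis and vertical below 0.15 rad) and contact force between gift_1 and mat below 2 N)) and (((x of gift_2_c in the frame of prize_bin between -0.1 and 0.1 m and y of gift_2_c in the frame of prize_bin between -0.072 and 0.072 m and z of gift_2_c in the frame of prize_bin between 0 and 0.055 m) and contact force between gift_2 and prize_bin above 2 N) or ((x of gift_2_c in the frame of mat between -0.15 and 0.15 m and y of gift_2_c in the frame of mat between -0.21 and 0.21 m and z of gift_2_c in the frame of mat between 0.025 and 0.042 m and angle between gift_2_c's own z axis and vertical below 0.15 rad) and contact force between gift_2 and mat below 2 N)) and (((x of gift_3_c in the frame of prize_bin between -0.1 and 0.1 m and y of gift_3_c in the frame of prize_bin between -0.072 and 0.072 m and z of gift_3_c in the frame of prize_bin between 0 and 0.055 m) and contact force between gift_3 and prize_bin above 2 N) or ((x of gift_3_c in the frame of mat between -0.15 and 0.15 m and y of gift_3_c in the frame of mat between -0.21 and 0.21 m and z of gift_3_c in the frame of mat between 0.025 and 0.042 m and angle between gift_3_c's own z axis and vertical below 0.15 rad) and contact force between gift_3 and mat below 2 N)) and (((x of gift_4_c in the frame of prize_bin between -0.1 and 0.1 m and y of gift_4_c in the frame of prize_bin between -0.072 and 0.072 m and z of gift_4_c in the frame of prize_bin between 0 and 0.055 m) and contact force between gift_4 and prize_bin above 2 N) or ((x of gift_4_c in the frame of mat between -0.15 and 0.15 m and y of gift_4_c in the frame of mat between -0.21 and 0.21 m and z of gift_4_c in the frame of mat between 0.025 and 0.042 m and angle between gift_4_c's own z axis and vertical below 0.15 rad) and contact force between gift_4 and mat below 2 N)) and (((x of gift_5_c in the frame of prize_bin between -0.1 and 0.1 m and y of gift_5_c in the frame of prize_bin between -0.072 and 0.072 m and z of gift_5_c in the frame of prize_bin between 0 and 0.055 m) and contact force between gift_5 and prize_bin above 2 N) or ((x of gift_5_c in the frame of mat between -0.15 and 0.15 m and y of gift_5_c in the frame of mat between -0.21 and 0.21 m and z of gift_5_c in the frame of mat between 0.025 and 0.042 m and angle between gift_5_c's own z axis and vertical below 0.15 rad) and contact force between gift_5 and mat below 2 N)) and x of lid_grip in the frame of prize_bin between -0.01 and 0.01 m and y of lid_grip in the frame of prize_bin between -0.01 and 0.01 m and z of lid_grip in the frame of prize_bin between 0.112 and 0.1225 m and angle between lid_grip's own z axis and vertical below 0.04 rad); the robot touches nothing.
It fails at once if the orange cup is pushed more than 3 cm or tipped over (distance of orange_cup from where it was at the start of the episode above 0.03 m or angle between orange_cup's own z axis and vertical above 0.4 rad).
It fails at once if the jar is pushed more than 3 cm or tipped over (distance of jar from where it was at the start of the episode above 0.03 m or angle between jar's own z axis and vertical above 0.4 rad).
It fails at once if the spice is pushed more than 3 cm or tipped over (distance of spice from where it was at the start of the episode above 0.03 m or angle between spice's own z axis and vertical above 0.4 rad).
Of gift_1, gift_2, gift_3, gift_4, gift_5 only 4 to 5 are there at a start; the rules pass over those that are not, and their reading is None.
At some moment in a run one of gift_1, gift_2, gift_3, gift_4, gift_5 may be knocked a few centimetres aside while the robot is not near it.
Once in a run the grip may slacken for a moment while it holds something.
It also fails if it takes over 200 s, if anything falls off the work surface, if the arm or the gripper's body presses on something with over 40 N, if the wrist force passes 120 N, or if a joint passes its speed limit or range.

ROBOT

A 6-joint arm with a two-finger parallel gripper is mounted at the origin on a cart in front of the work surface, level with it; the furniture and walls round the work are solid. World frame = base frame: x ahead of the robot, y to its left, z up, the work surface at z = 0. Lengths are in m, angles in rad, forces in N, time in s.
With the tool pointing down it reaches from about 0.375 to 0.975 m from the base axis. Payload 3.8 kg.
Tool frame: the origin (TCP) lies where the fingers leave the gripper's body, on its centre line; the fingertips stand 73 mm ahead of it and the grasp point (between the pads) lies 54 mm ahead of it (nose_length is the distance from the TCP to the fingertips, in m); z points along the fingers, y is the line along which they close (so a half turn about z gives the same grasp; the last joint's range is limited). The gripper opens to 85 mm and grips with 20 to 120 N. Pads are 22 mm wide; open, the fingers measure 114 mm over their backs; the gripper's body (76 mm by 85 mm) begins 54 mm behind the grasp point. The pads swing forward as they close: fully open they stand 13 mm farther back than shut.
Start: joints at [1.07, 0.264, 1.604, -0, 1.274, -0.037], TCP at [0.302, 0.604, 0.304] pointing down, gripper open.
Joint ranges: [-2.63, 2.63], [-0.94, 2.18], [0.31, 2.57], [-1.31, 4.45], [0, 2.66], [-2.55, 2.55]. Speed limits (rad/s): [2.57, 2.57, 3.14, 3.14, 3.14, 3.14].

INTERFACE

Orientations are given as a rotation vector (axis times angle).
In Python, from workcell import read_state, read_camera, calibration, finish_job, look_for, cut_out, tip_of, nose_length gives the robot as it stands.
- The arm moves only by the tool step_arm, never from a script. Its argument "targets" is a list of rows, each a list of 3 entries, a list of its own where there are three numbers: the turn, a rotation vector about the tool's x, y, z in rad, then the shift along the tool's x, y, z in mm, then the finger opening in mm, from 0 to 85.4. In form: [[[ax, ay, az], [x, y, z], grip], ...]. A call has 1 to 5 rows; each row shifts and turns the commanded pose from where the row before left it, along the tool's axes as they then stand; what a row does not reach is not made up. A row lasts 1/12 s, in which the tool goes at most 41.7 mm and 7.16 degrees, less where a joint would pass 70% of its speed; a pose out of reach is approached as far as the arm can. A call with a gripper value outside its range is refused whole. The fingers move at their own pace and stop on an object; "grip_force" is the grip in N (left out, the last holds). Time passes only in rows, so rows that do not move let the fingers close. It gives the time, the measured TCP pose, the force, the opening and the grip force at its end, in the units of the state.
- read_state(): the state, without advancing time (a new reading comes with each control period).
- read_camera(name): name is "scene" or "top" or "wrist"; returns the picture (420x560x3 uint8, red, green, blue); there is no depth.
- calibration(name): a dict with "camera_matrix" (3x3 intrinsics, pixels), "dist_coeffs" ([k1, k2, p1, p2, k3] as OpenCV has them; the pictures are not rectified), "R" (3x3) and "t" (3): a world point X has camera coordinates R X + t. Camera axes: x right, y down, z forward; pixel columns grow to the right and rows downward; lengths in m; the calibration is good to about 2 mm. A picture is of the moment at which its call begins: read the wrist's pose just before it. calibration takes no time and is no camera call; for the wrist camera it gives the pose at the moment of the call.
- finish_job(): hands the job in; it is judged then, once.
Trained networks look in the newest picture that a camera, given by its name, has taken for a name from the list of things; names that differ only in an ending like _2 or _b are one class to them, and where a whole thing is asked for, a point or a joint stands for the part that bears it (a point fixed in the world has none). Each returns a list of dicts, best first, with "score" (0 to 1); they miss things now and then, are a little off and sometimes report something else, mostly with a low value. They report only what shows in the picture. A call takes as long as a camera call. They do not tell look-alikes from the thing itself.
- look_for(camera, query): "extent" ([left, top, right, bottom] in pixels, round what is visible of it).
- cut_out(camera, query): "region" (420x560 bool, what is visible of it) and "extent" ([left, top, right, bottom] in pixels, round what is visible of it).
- tip_of(camera, query): "at" ([row, column] in pixels: a listed point, or the origin of a listed thing).
The state is a dict: "time": time; "q": joint angles; "joint_vel": joint speeds; "joint_torque": joint torques, N m; "tool_pos": TCP position; "tcp_rot": TCP orientation; "wrist_force": force on the tool from outside, world axes, zero at the start; "torque": the same for the moment, N m; "width": opening from 0.0 (shut) to 1.0 (fully open); "grip_force": force on a finger pad.
Only numpy, scipy, OpenCV 4.12 (cv2) and the standard library are available. Lean on these libraries where they do the work, as an engineer would, in place of code of your own. Each camera call takes 0.05 s, during which the arm holds its last target. There are 200 camera calls.

## Working session

There is one attempt and no reset: what is moved stays moved. The work goes in short steps, Python scripts to look and compute and a tool call to move; the robot and the scene stay as the last step left them, time stands still between calls to the robot, and variables do not carry over. Pictures are saved under pics/ and viewed, at most 14 in all, crops included, and the job is handed in when it is done.

Besides the shell and the picture viewer there is one more tool, called as name([rows], argument=value, ...), one row to a line, values as JSON. step_arm: Moves the arm, as the interface text tells. Its arguments: {"type":"object","properties":{"targets":{"type":"array","items":{"type":"array"}},"grip_force":{"type":"number"}},"required":["targets"]}

```bash
mkdir -p pics; cat > h.py <<'E'
import numpy as np,cv2
from scipy.spatial.transform import Rotation as Ro
from workcell import *
def save(c,n):
    im=read_camera(c); cv2.imwrite(f'pics/{n}.png',im[:,:,::-1]); return im
def ray(c,uv):
    k=calibration(c); p=cv2.undistortPoints(np.array([[uv]],float),np.array(k["camera_matrix"]),np.array(k["dist_coeffs"]))[0,0]
    R=np.array(k["R"]);t=np.array(k["t"]); return -R.T@t, R.T@np.array([p[0],p[1],1])
def onz(c,uv,z):
    o,d=ray(c,uv); return o+d*(z-o[2])/d[2]
def proj(c,X):
    k=calibration(c); return cv2.projectPoints(np.array(X,float).reshape(-1,3),cv2.Rodrigues(np.array(k["R"]))[0],np.array(k["t"],float),np.array(k["camera_matrix"]),np.array(k["dist_coeffs"]))[0][:,0]
def st():
    s=read_state(); print(s['time'],np.round(s['tool_pos'],4),'\n',np.round(Ro.from_rotvec(s['tcp_rot']).as_matrix(),3).tolist(),'F',np.round(s['wrist_force'],2),'w',s['width'],s['grip_force']); return s
E
python3 - <<'E'
from h import *
a=save('top','t0');b=save('scene','s0')
cv2.imwrite('pics/t0.png',a[:,:,::-1])
st()
for q,z in [('gift_1_c',.034),('lid_grip',.118),('prize_bin',0),('mat',0),('orange_cup',0),('jar',0),('spice',0)]:
    for c in ('top','scene'):
        print(q,c,[(np.round(r['at'],0).tolist(),np.round(onz(c,r['at'][::-1],z)[:2],3).tolist(),round(r['score'],2)) for r in tip_of(c,q)[:8]])
E
```

```text
0.1 [0.3017 0.6033 0.3027] 
 [[-0.894, 0.447, -0.001], [0.447, 0.894, -0.002], [0.0, -0.002, -1.0]] F [-0.08  0.24  0.26] w 1.0015809839457428 0.0
gift_1_c top []
gift_1_c scene []
lid_grip top [([222.0, 224.0], [0.568, 0.187], 0.81)]
lid_grip scene [([179.0, 231.0], [0.573, 0.195], 0.62)]
prize_bin top [([211.0, 368.0], [0.638, -0.252], 0.47)]
prize_bin scene [([215.0, 228.0], [0.558, 0.201], 0.88)]
mat top [([233.0, 350.0], [0.566, -0.194], 0.81)]
mat scene [([269.0, 329.0], [0.579, -0.198], 0.96)]
orange_cup top [([167.0, 303.0], [0.774, -0.045], 0.62)]
orange_cup scene [([222.0, 341.0], [0.79, -0.055], 0.65)]
jar top [([166.0, 281.0], [0.777, 0.024], 0.66)]
jar scene [([212.0, 318.0], [0.784, 0.033], 0.76)]
spice top [([166.0, 334.0], [0.783, -0.143], 0.77), ([214.0, 367.0], [0.627, -0.249], 0.65)]
spice scene [([233.0, 364.0], [0.788, -0.145], 0.86), ([246.0, 320.0], [0.641, -0.107], 0.69)]
```

View pics/t0.png

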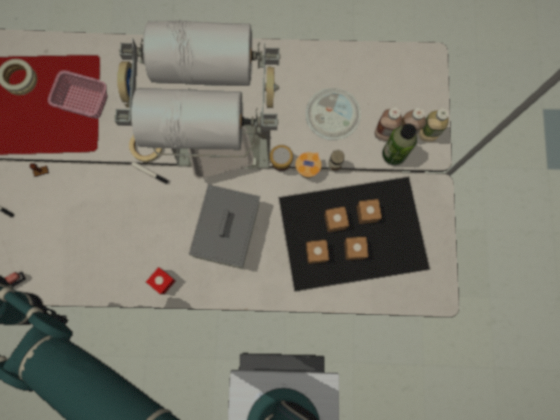

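View pics/s0.png

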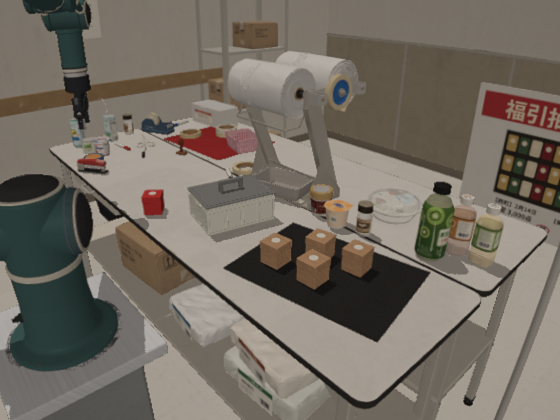

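The top view shows four boxes on the mat at (337,218), (370,211), (317,251) and (357,248). The lid handle is at (227,224), and the red look-alike is at (160,281). Next I need the orientations.

```bash
python3 - <<'E'
from h import *
im=read_camera('top')
def rect(m,z,n):
    c=max(cv2.findContours(m.astype(np.uint8),cv2.RETR_EXTERNAL,cv2.CHAIN_APPROX_NONE)[0],key=cv2.contourArea)[:,0]
    P=np.array([onz('top',p,z)[:2] for p in c.astype(float)])
    r=cv2.minAreaRect((P*1000).astype(np.float32)); print(n,np.round(r[0],0),np.round(r[1],0),round(r[2],1))
for q,z in [('lid_grip',.09),('mat',.003)]:
    for r in cut_out('top',q)[:2]: rect(r['region'],z,q+str(round(r['score'],2)))
g=cut_out('top','gift_1_c')
for r in g: rect(r['region'],.065,'gift%.2f %s'%(r['score'],r['extent']))
for uv in [(337,218),(370,211),(317,251),(357,248),(160,281)]: print(uv,np.round(onz('top',uv,.065),3))
# handle dir
print([np.round(onz('top',u,.125),3) for u in [(230,212),(224,237)]])
E
```

```text
lid_grip0.61 [562. 188.] [167. 221.] 78.4
lid_grip0.18 [ 590. -142.] [66. 63.] 11.6
mat0.76 [ 567. -202.] [300. 419.] 10.8
mat0.3 [505. -92.] [69. 67.] 8.0
gift0.87 [345.9, 233.7, 368.1, 259.4] [ 509. -203.] [63. 63.] 5.1
(337, 218) [ 0.599 -0.147  0.065]
(370, 211) [ 0.623 -0.246  0.065]
(317, 251) [ 0.497 -0.089  0.065]
(357, 248) [ 0.51  -0.207  0.065]
(160, 281) [0.397 0.367 0.065]
[array([0.595, 0.169, 0.125]), array([0.521, 0.182, 0.125])]
```

step_arm([
  [[0,0,0],[-32.2,-19.5,0],85],
  [[0,0,0],[-32.2,-19.5,0],85],
  [[0,0,0],[-32.2,-19.5,0],85],
  [[0,0,0],[-32.2,-19.5,0],85],
  [[0,0,0],[-32.2,-19.5,0],85],
])

```text
time: 1.42
tool_pos: [0.4028, 0.4431, 0.304]
tcp_rot: [0.721, 3.058, 0.0]
wrist_force: [0.4, 0.5, 0.2]
width: 0.992
grip_force: 0.0
```

step_arm([
  [[0,0,0],[-32.2,-19.5,0],85],
  [[0,0,0],[-32.2,-19.5,0],85],
  [[0,0,0],[-32.2,-19.5,0],85],
  [[0,0,0],[-32.2,-19.5,0],85],
  [[0,0,0],[-32.2,-19.5,0],85],
])

```text
time: 1.83
tool_pos: [0.5034, 0.2836, 0.3042]
tcp_rot: [0.722, 3.057, 0.001]
wrist_force: [1.5, -0.3, -0.1]
width: 0.997
grip_force: 0.0
```

step_arm([
  [[0,0,0],[-32.2,-19.5,0],85],
  [[0,0,-0.09],[0,0,0],85],
  [[0,0,-0.09],[0,0,0],85],
  [[0,0,-0.09],[0,0,0],85],
  [[0,0,0],[0,0,0],85],
])

```text
time: 2.25
tool_pos: [0.5231, 0.2529, 0.304]
tcp_rot: [0.302, 3.127, 0.0]
wrist_force: [1.0, -0.7, 0.6]
width: 0.997
grip_force: 0.0
```

```bash
python3 - <<'E'
from h import *
st(); save('wrist','w1')
for q,z in [('lid_grip',.118),('prize_bin',0),('gift_1_c',.034)]:
    for c in ('wrist',):
        print(q,c,[(np.round(r['at'],0).tolist(),np.round(onz(c,r['at'][::-1],z)[:2],3).tolist(),round(r['score'],2)) for r in tip_of(c,q)[:8]])
k=calibration('wrist');print(-np.array(k['R']).T@k['t'])
E
```

```text
2.25 [0.5231 0.2529 0.304 ] 
 [[-0.982, 0.191, 0.0], [0.191, 0.982, 0.0], [-0.0, 0.0, -1.0]] F [ 1.04 -0.74  0.64] w 0.9974864643229865 0.0
lid_grip wrist [([261.0, 217.0], [0.564, 0.189], 0.68)]
prize_bin wrist []
gift_1_c wrist []
[0.45234628 0.26783987 0.3737017 ]
```

View pics/w1.png

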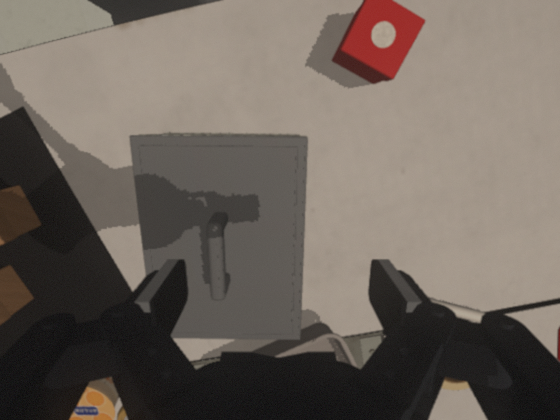

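The picture shows the bar running from (216,220) to (219,298), almost in line with the tool's x axis. The red box is at (380,40).

```bash
python3 - <<'E'
from h import *
a,b=[onz('wrist',u,.125) for u in [(216,224),(219,298)]]
print(a,b,(a+b)/2,np.linalg.norm(a-b),np.degrees(np.arctan2(*(b-a)[1::-1])))
C=np.array([onz('wrist',u,.09) for u in [(132,137),(307,137),(300,339)]]);print(C,(C[0]+C[2])/2, np.degrees(np.arctan2(*(C[2]-C[1])[1::-1])))
p=np.array([.5635,.1885])-read_state()['tool_pos'][:2]; R=Ro.from_rotvec(read_state()['tcp_rot']).as_matrix(); print(R.T@[p[0],p[1],0])
E
```

```text
[0.52769411 0.19914444 0.125     ] [0.5976712 0.1838669 0.125    ] [0.56268265 0.19150567 0.125     ] 0.07162538850564831 -12.31568563926516
[[0.44346336 0.13554326 0.09      ]
 [0.47435733 0.28951901 0.09      ]
 [0.68482665 0.24602519 0.09      ]] [0.56414501 0.19078422 0.09      ] -11.67591046652917
[-5.26572810e-02 -5.59604751e-02  1.73726961e-06]
```

step_arm([
  [[0,0,0.014],[-26,-27,0],60],
  [[0,0,0],[-26,-27,0],60],
  [[0,0,0],[0,0,30],60],
  [[0,0,0],[0,0,30],60],
  [[0,0,0],[0,0,30],60],
], grip_force=50)

```text
time: 2.87
tool_pos: [0.5639, 0.1898, 0.2139]
tcp_rot: [0.329, 3.122, 0.002]
wrist_force: [0.1, 0.4, -0.6]
width: 0.703
grip_force: 0.0
```

step_arm([
  [[0,0,0],[0,0,25],50],
  [[0,0,0],[0,0,14],40],
  [[0,0,0],[0,0,0],5],
  [[0,0,0],[0,0,0],5],
  [[0,0,0],[0,0,0],5],
])

```text
time: 3.28
tool_pos: [0.5637, 0.1906, 0.176]
tcp_rot: [0.326, 3.123, 0.001]
wrist_force: [0.2, 0.0, -1.5]
width: 0.158
grip_force: 52.3
```

step_arm([
  [[0,0,0],[0,0,0],5],
  [[0,0,0],[0,0,0],5],
  [[0,0,0],[0,0,-5],5],
  [[0,0,0],[0,0,-5],5],
  [[0,0,0],[0,0,0],5],
])

```text
time: 3.7
tool_pos: [0.564, 0.1904, 0.187]
tcp_rot: [0.326, 3.122, 0.002]
wrist_force: [0.5, 0.8, -0.3]
width: 0.153
grip_force: 52.3
```

step_arm([
  [[0,0,0],[0,0,-10],5],
  [[0,0,0],[0,0,-15],5],
  [[0,0,0],[0,0,-15],5],
  [[0,0,0],[0,15,0],5],
  [[0,0,0],[0,25,0],5],
])

```text
time: 4.12
tool_pos: [0.5721, 0.2287, 0.227]
tcp_rot: [0.33, 3.121, 0.001]
wrist_force: [-0.0, 0.3, -1.8]
width: 0.153
grip_force: 52.3
```

step_arm([
  [[0,0,0],[0,30,0],5],
  [[0,0,0],[0,30,0],5],
  [[0,0,0],[0,30,0],5],
  [[0,0,0],[0,30,0],5],
  [[0,0,0],[0,22,0],5],
])

```text
time: 4.53
tool_pos: [0.6005, 0.3715, 0.2247]
tcp_rot: [0.325, 3.125, 0.002]
wrist_force: [-0.6, -0.2, -1.9]
width: 0.15
grip_force: 52.4
```

```bash
python3 - <<'E'
from h import *
st(); save('scene','s2')
E
```

```text
4.5333 [0.6005 0.3715 0.2247] 
 [[-0.979, 0.205, 0.0], [0.205, 0.979, 0.001], [0.0, 0.001, -1.0]] F [-0.6  -0.16 -1.88] w 0.14979004583301342 52.353063225746155
```

View pics/s2.png

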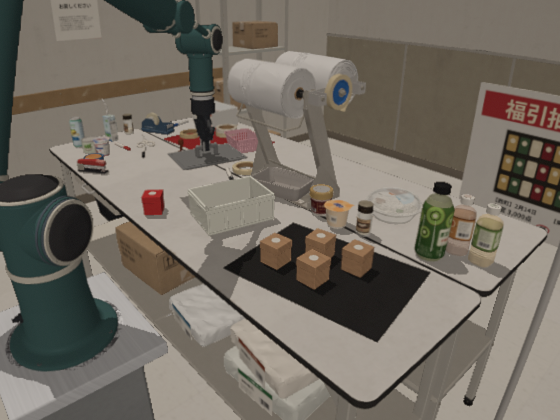

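The lid is held level and clear, and the bin at (230,205) is open. Lowering the lid.

step_arm([
  [[0,0,0],[0,0,30],5],
  [[0,0,0],[0,0,30],5],
  [[0,0,0],[0,0,30],5],
  [[0,0,0],[0,0,18],5],
  [[0,0,0],[0,0,8],5],
])

```text
time: 5.0
tool_pos: [0.5977, 0.3676, 0.1043]
tcp_rot: [-0.325, -3.118, 0.006]
wrist_force: [-5.6, -1.2, 5.1]
width: 0.15
grip_force: 53.4
```

step_arm([
  [[0,0,0],[0,0,4],5],
  [[0,0,0],[0,0,3],5],
  [[0,0,0],[0,0,2],5],
  [[0,0,0],[0,0,0],5],
])

```text
time: 5.33
tool_pos: [0.5983, 0.3683, 0.1027]
tcp_rot: [-0.325, -3.12, 0.003]
wrist_force: [-13.9, -4.4, 11.8]
width: 0.154
grip_force: 54.3
```

step_arm([
  [[0,0,0],[0,0,-2],5],
  [[0,0,0],[0,0,0],40],
  [[0,0,0],[0,0,0],60],
  [[0,0,0],[0,0,0],60],
  [[0,0,0],[0,0,-25],60],
])

```text
time: 5.75
tool_pos: [0.5981, 0.3668, 0.1222]
tcp_rot: [-0.325, -3.118, 0.007]
wrist_force: [-0.5, -0.1, -0.6]
width: 0.701
grip_force: 0.0
```

step_arm([
  [[0,0,0],[0,0,-35],85],
  [[0,0,0],[0,0,-40],85],
  [[0,0,0],[0,0,-40],85],
  [[0,0,0],[0,0,-40],85],
  [[0,0,0],[0,0,0],85],
])

```text
time: 6.17
tool_pos: [0.605, 0.3706, 0.2948]
tcp_rot: [0.325, 3.109, 0.018]
wrist_force: [1.4, 1.6, 2.8]
width: 0.994
grip_force: 0.0
```

```bash
python3 - <<'E'
from h import *
st(); save('wrist','w2')
print([(np.round(r['at'],0).tolist(),np.round(onz('wrist',r['at'][::-1],.042)[:2],3).tolist(),round(r['score'],2)) for r in tip_of('wrist','lid_grip')[:8]])
E
```

```text
6.1667 [0.605  0.3706 0.2948] 
 [[-0.978, 0.206, 0.017], [0.207, 0.978, 0.01], [-0.015, 0.013, -1.0]] F [1.43 1.59 2.77] w 0.9943223468931681 0.0
[([182.0, 273.0], [0.597, 0.367], 0.66)]
```

View pics/w2.png

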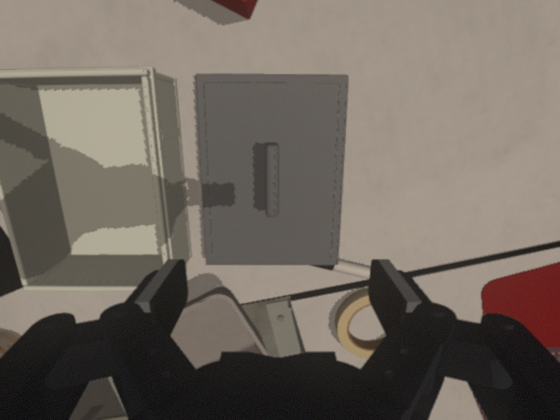

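The lid lies flat with its bar at (272,180). A knife handle sticks out just beyond the lid edge at (340,267), so I'll check the tilt from the corners.

```bash
python3 - <<'E'
from h import *
from scipy.optimize import least_squares
px=np.array([(196,75),(347,75),(339,264),(207,264)],float)
L=np.array([(-.109,-.081,0),(-.109,.081,0),(.109,.081,0),(.109,-.081,0)])
k=calibration('wrist')
f=lambda p:(proj('wrist',Ro.from_rotvec(p[3:]).apply(L)+p[:3])-px).ravel()
s=least_squares(f,[.597,.367,.014,0,0,-.2]);print(np.round(s.x,4),np.abs(s.fun).max())
c=[onz('wrist',u,.084) for u in [(152,70)]];print(c)
E
```

```text
[ 0.5969  0.3652  0.0036 -0.0024 -0.0568 -0.2056] 0.3710993920885244
[array([0.47634142, 0.29232213, 0.084     ])]
```

step_arm([
  [[0,0,0],[0,0,38],60],
  [[0,0,0],[0,0,38],60],
  [[0,0,0],[0,0,38],60],
  [[0,0,0],[0,0,38],60],
  [[0,0,0],[0,0,0],60],
])

```text
time: 6.68
tool_pos: [0.5941, 0.3644, 0.1177]
tcp_rot: [-0.324, -3.109, 0.018]
wrist_force: [-2.2, -1.4, -2.3]
width: 0.701
grip_force: 0.0
```

step_arm([
  [[0,0,0],[0,0,20],40],
  [[0,0,0],[0,0,6],40],
  [[0,0,0],[0,0,0],5],
  [[0,0,0],[0,0,0],5],
  [[0,0,0],[0,0,0],5],
])

```text
time: 7.1
tool_pos: [0.6013, 0.3687, 0.1058]
tcp_rot: [0.326, 3.123, 0.002]
wrist_force: [-0.4, -0.3, -1.9]
width: 0.155
grip_force: 53.7
```

step_arm([
  [[0,0,0],[0,0,-12],5],
  [[0,0,0],[0,0,-12],5],
  [[0,0,0],[12,0,0],5],
  [[0,0,0],[13,0,0],5],
  [[0,0,0],[0,0,0],5],
])

```text
time: 7.52
tool_pos: [0.5731, 0.374, 0.1284]
tcp_rot: [-0.324, -3.123, 0.0]
wrist_force: [-1.0, -0.5, -3.0]
width: 0.148
grip_force: 53.7
```

step_arm([
  [[0,0,0],[0,0,10],5],
  [[0,0,0],[0,0,8],5],
  [[0,0,0],[0,0,4],5],
  [[0,0,0],[0,0,3],5],
  [[0,0,0],[0,0,0],5],
])

```text
time: 7.93
tool_pos: [0.5759, 0.3729, 0.1019]
tcp_rot: [-0.326, -3.123, 0.002]
wrist_force: [-0.6, -0.7, 1.6]
width: 0.152
grip_force: 54.2
```

step_arm([
  [[0,0,0],[0,0,-1],40],
  [[0,0,0],[0,0,0],60],
  [[0,0,0],[0,0,0],60],
  [[0,0,0],[0,0,-25],60],
  [[0,0,0],[0,0,-35],85],
])

```text
time: 8.35
tool_pos: [0.5733, 0.3717, 0.1596]
tcp_rot: [-0.325, -3.117, 0.009]
wrist_force: [0.5, -0.4, -0.4]
width: 0.826
grip_force: 0.0
```

step_arm([
  [[0,0,0],[0,0,-40],85],
  [[0,0,0],[0,0,-40],85],
  [[0,0,0],[0,0,-40],85],
  [[0,0,0],[-6,-36,0],85],
  [[0,0,0],[-6,-36,0],85],
])

```text
time: 8.77
tool_pos: [0.5749, 0.3023, 0.2895]
tcp_rot: [0.32, 3.116, 0.009]
wrist_force: [-0.5, -0.8, -0.7]
width: 0.995
grip_force: 0.0
```

step_arm([
  [[0,0,0],[-6,-36,0],85],
  [[0,0,0],[-6,-36,0],85],
  [[0,0,0],[-6,-36,0],85],
  [[0,0,0],[-6,-36,0],85],
  [[0,0,0],[-6,-36,0],85],
])

```text
time: 9.18
tool_pos: [0.5649, 0.1166, 0.2843]
tcp_rot: [0.325, 3.124, 0.0]
wrist_force: [0.5, 0.2, 0.6]
width: 0.991
grip_force: 0.0
```

step_arm([
  [[0,0,0],[-6,-36,0],85],
  [[0,0,0],[-6,-36,0],85],
  [[0,0,0],[-6,-36,0],85],
  [[0,0,0],[-6,-36,0],85],
  [[0,0,0],[0,0,0],85],
])

```text
time: 9.6
tool_pos: [0.5586, -0.0333, 0.2843]
tcp_rot: [0.333, 3.123, -0.005]
wrist_force: [0.1, 0.4, 0.1]
width: 0.997
grip_force: 0.0
```

```bash
python3 - <<'E'
from h import *
st(); save('wrist','w3')
for q,z in [('gift_1_c',.034)]:
  for c in ['wrist','top']:
    if c=='top': save(c,'t3')
    print([(np.round(r['at'],0).tolist(),np.round(onz(c,r['at'][::-1],z)[:2],3).tolist(),round(r['score'],2)) for r in tip_of(c,q)[:8]])
    print([(np.round(r['extent']),round(r['score'],2)) for r in look_for(c,q)[:8]])
print([(np.round(onz('top',r['at'][::-1],.042)[:2],3).tolist(),round(r['score'],2)) for r in tip_of('top','lid_grip')])
E
```

```text
9.6 [ 0.5586 -0.0333  0.2843] 
 [[-0.977, 0.211, 0.001], [0.211, 0.977, -0.003], [-0.002, -0.003, -1.0]] F [0.06 0.45 0.1 ] w 0.9966087903563804 0.0
[([180.0, 110.0], [0.513, -0.201], 0.59)]
[(array([ 59., 145., 158., 223.]), 0.71)]
[([245.0, 353.0], [0.523, -0.199], 0.78)]
[(array([344., 236., 367., 260.]), 0.8)]
[([0.577, 0.365], 0.87), ([0.775, -0.133], 0.62), ([0.554, 0.185], 0.22)]
```

View pics/w3.png

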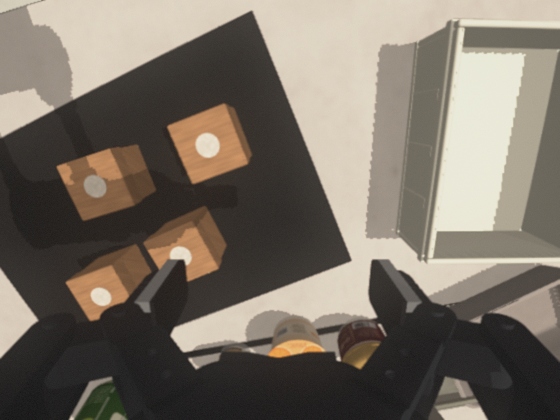

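The wrist view shows the sticker centres of the four boxes: A (207,145), B (181,256), C (95,187) and D (101,296).

```bash
python3 - <<'E'
from h import *
c='wrist';an=lambda a,b:round(np.degrees(np.arctan2(*(onz(c,b,.065)-onz(c,a,.065))[1::-1])),1)
for n,u,e in [('A',(207,145),[((168,127),(228,104)),((168,127),(186,183))]),('B',(181,256),[((145,237),(206,207))]),('C',(95,187),[((57,164),(76,220)),((57,164),(110,150))]),('D',(101,296),[((67,283),(135,246)),((67,283),(80,320))])]:
    print(n,np.round(onz(c,u,.065),4),[(an(*x),round(np.linalg.norm(onz(c,x[0],.065)-onz(c,x[1],.065)),3)) for x in e])
print([np.round(onz(c,u,.084),3) for u in [(458,22),(432,260)]], np.round(onz(c,(351,260),.003),3),np.round(onz(c,(253,12),.003),3))
E
```

```text
A [ 0.4998 -0.0804  0.065 ] [(np.float64(97.7), np.float64(0.059)), (np.float64(1.6), np.float64(0.053))]
B [ 0.6015 -0.136   0.065 ] [(np.float64(104.5), np.float64(0.071))]
C [ 0.5155 -0.1967  0.065 ] [(np.float64(-3.3), np.float64(0.056)), (np.float64(91.6), np.float64(0.055))]
D [ 0.6293 -0.2346  0.065 ] [(np.float64(106.6), np.float64(0.09)), (np.float64(-5.2), np.float64(0.046))]
[array([0.446, 0.141, 0.084]), array([0.647, 0.106, 0.084])] [0.674 0.042 0.003] [ 0.384 -0.016  0.003]
```

step_arm([
  [[0,0,0],[24,-29,0],85],
  [[0,0,0],[23,-29,0],85],
  [[0,0,-0.1],[0,0,0],85],
  [[0,0,-0.1],[0,0,0],85],
  [[0,0,-0.08],[0,0,0],85],
])

```text
time: 10.37
tool_pos: [0.5007, -0.0741, 0.284]
tcp_rot: [-0.122, 3.139, 0.0]
wrist_force: [0.3, -0.0, 0.5]
width: 0.994
grip_force: 0.0
```

step_arm([
  [[0,0,0],[0,0,30],85],
  [[0,0,0],[0,0,30],85],
  [[0,0,0],[0,0,30],85],
  [[0,0,0],[0,0,0],85],
  [[0,0,0],[0,0,0],85],
])

```text
time: 10.78
tool_pos: [0.4997, -0.0736, 0.1923]
tcp_rot: [0.116, -3.135, -0.002]
wrist_force: [0.6, -0.8, 0.2]
width: 0.997
grip_force: 0.0
```

```bash
python3 - <<'E'
from h import *
st(); save('wrist','w4')
k=calibration('wrist')
E
```

```text
10.7833 [ 0.4997 -0.0736  0.1923] 
 [[-0.997, -0.074, -0.005], [-0.074, 0.997, 0.001], [0.005, 0.001, -1.0]] F [ 0.56 -0.79  0.25] w 0.997186446290491 0.0
```

View pics/w4.png

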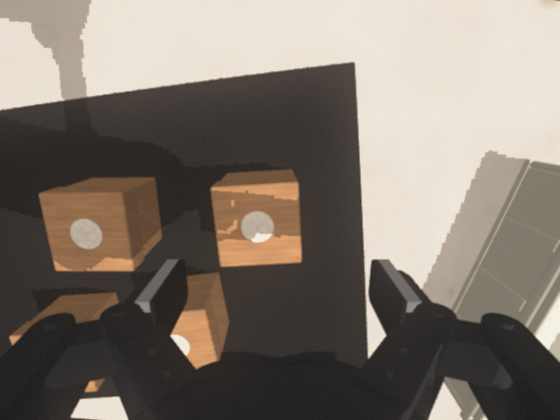

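A's sticker is at (257,226), and the box is square to the tool.

```bash
cat >> h.py <<'E'
def to(X,Y):
    s=read_state(); R=Ro.from_rotvec(s['tcp_rot']).as_matrix(); return np.round(1000*(R.T@(np.array([X,Y,s['tool_pos'][2]])-s['tool_pos'])),1)
E
python3 - <<'E'
from h import *
for u in [(257,226),(86,233),(180,347)]:
    P=onz('wrist',u,.065); print(np.round(P,4),to(*P[:2]))
for e in [((213,187),(219,265)),((219,265),(301,262)),((42,193),(55,269)),((55,269),(134,269))]:
    d=onz('wrist',e[1],.065)-onz('wrist',e[0],.065); print(np.degrees(np.arctan2(d[1],d[0])),np.linalg.norm(d))
E
```

```text
[ 0.5017 -0.0881  0.065 ] [  0.6 -14.   -0. ]
[ 0.5158 -0.2061  0.065 ] [  -4.8 -132.7   -0. ]
[ 0.6056 -0.1424  0.065 ] [-99.  -75.8  -0.1]
5.1495952124309445 0.05626227287434396
96.61394213405445 0.05786338791868168
1.5066213110495663 0.05645424754828004
94.76897506799713 0.058258420203752874
```

step_arm([
  [[0,0,0],[0,-14,10],85],
  [[0,0,0],[0,0,30],85],
  [[0,0,0],[0,0,30],85],
  [[0,0,0],[0,0,25],85],
  [[0,0,0],[0,0,0],85],
], grip_force=40)

```text
time: 11.25
tool_pos: [0.5004, -0.0881, 0.0967]
tcp_rot: [0.114, -3.135, -0.002]
wrist_force: [-1.5, 0.2, -0.3]
width: 0.992
grip_force: 0.0
```

step_arm([
  [[0,0,0],[0,0,0],45],
  [[0,0,0],[0,0,0],45],
  [[0,0,0],[0,0,0],45],
  [[0,0,0],[0,0,-10],45],
  [[0,0,0],[0,0,-20],45],
])

```text
time: 11.67
tool_pos: [0.5003, -0.0884, 0.1284]
tcp_rot: [0.114, -3.136, -0.001]
wrist_force: [-1.2, 1.2, -4.7]
width: 0.673
grip_force: 44.1
```

step_arm([
  [[0,0,0],[0,0,-10],45],
  [[0,0,0],[0,0,0],45],
  [[0,0,0],[0,0,0],45],
  [[0,0,0],[0,0,0],45],
  [[0,0,0],[0,0,0],45],
])

```text
time: 12.08
tool_pos: [0.5012, -0.0886, 0.138]
tcp_rot: [0.113, -3.138, -0.001]
wrist_force: [0.6, 0.2, -4.4]
width: 0.675
grip_force: 44.3
```

Box A reads 4.4 N, so it is full. It goes into the far slot of the bin.

step_arm([
  [[0,0,0],[0,0,-25],45],
  [[0,0,0],[0,0,-30],45],
  [[0,0,0.094],[0,0,-25],45],
  [[0,0,0.094],[0,0,0],45],
  [[0,0,0.092],[0,0,0],45],
], grip_force=60)

```text
time: 12.5
tool_pos: [0.5031, -0.089, 0.2204]
tcp_rot: [0.333, 3.121, -0.001]
wrist_force: [-0.7, 0.1, -4.4]
width: 0.671
grip_force: 70.1
```

step_arm([
  [[0,0,0],[-5,20,0],45],
  [[0,0,0],[-6,33,0],45],
  [[0,0,0],[-6,33,0],45],
  [[0,0,0],[-6,33,0],45],
  [[0,0,0],[-6,33,0],45],
])

```text
time: 12.92
tool_pos: [0.5614, 0.0552, 0.2174]
tcp_rot: [-0.326, -3.122, 0.001]
wrist_force: [0.8, -0.8, -4.4]
width: 0.669
grip_force: 69.8
```

step_arm([
  [[0,0,0],[-6,33,0],45],
  [[0,0,0],[-6,33,0],45],
  [[0,0,0],[-6,33,0],45],
  [[0,0,0],[-5,20,0],45],
  [[0,0,0],[0,0,0],45],
])

```text
time: 13.33
tool_pos: [0.6098, 0.1697, 0.2174]
tcp_rot: [-0.321, -3.125, -0.003]
wrist_force: [0.8, -0.5, -3.3]
width: 0.674
grip_force: 69.8
```

```bash
python3 - <<'E'
from h import *
st(); print(to(.6105,.180)); save('wrist','w5')
E
```

```text
13.3333 [0.6098 0.1697 0.2174] 
 [[-0.979, 0.203, -0.0], [0.203, 0.979, 0.002], [0.001, 0.002, -1.0]] F [ 0.85 -0.55 -3.31] w 0.6737773420844493 69.79793071746826
[ 1.4 10.2  0. ]
```

View pics/w5.png

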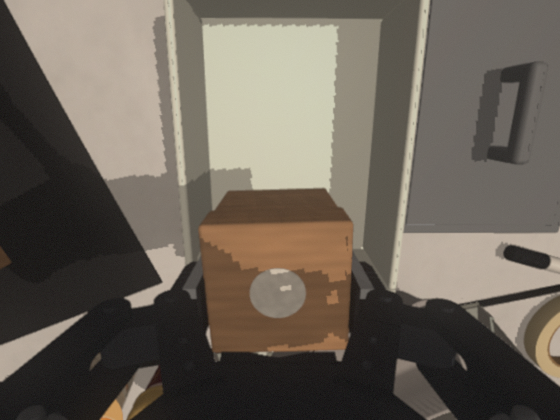

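```bash
python3 - <<'E'
from h import *
a=np.array([onz('wrist',u,.084) for u in [(169,20),(184,220),(429,20),(404,220)]]);print(a.round(4))
e=np.radians(-11.8);x=np.array([np.cos(e),np.sin(e)]);y=np.array([-x[1],x[0]])
print((a[:,:2]-[.5635,.190])@np.c_[x,y])
E
```

```text
[[0.4713 0.1309 0.084 ]
 [0.592  0.105  0.084 ]
 [0.502  0.2805 0.084 ]
 [0.6228 0.2536 0.084 ]]
[[-0.07820533 -0.07667101]
 [ 0.04530213 -0.07742022]
 [-0.07866315  0.07598286]
 [ 0.04502254  0.0744101 ]]
```

step_arm([
  [[0,0,0],[1,9,0],45],
  [[0,0,0],[0,0,30],45],
  [[0,0,0],[0,0,30],45],
  [[0,0,0],[0,0,30],45],
  [[0,0,0],[0,0,17],45],
])

```text
time: 13.8
tool_pos: [0.6068, 0.1733, 0.1076]
tcp_rot: [-0.327, -3.118, 0.003]
wrist_force: [-1.1, -0.4, -4.7]
width: 0.669
grip_force: 69.7
```

step_arm([
  [[0,0,0],[0,0,6],45],
  [[0,0,0],[0,0,3],45],
  [[0,0,0],[0,0,2],45],
  [[0,0,0],[0,0,0],45],
])

```text
time: 14.13
tool_pos: [0.6067, 0.1734, 0.1048]
tcp_rot: [-0.326, -3.116, 0.004]
wrist_force: [-19.3, -5.5, 28.0]
width: 0.67
grip_force: 72.8
```

step_arm([
  [[0,0,0],[0,0,-4],45],
  [[0,0,0],[0,0,0],72],
  [[0,0,0],[0,0,0],72],
  [[0,0,0],[0,0,-15],72],
  [[0,0,0],[0,0,-35],72],
])

```text
time: 14.55
tool_pos: [0.6062, 0.1734, 0.1496]
tcp_rot: [-0.326, -3.115, 0.006]
wrist_force: [0.5, 0.4, -0.7]
width: 0.841
grip_force: 0.0
```

step_arm([
  [[0,0,0],[0,0,-40],80],
  [[0,0,0],[0,0,-15],85],
  [[0,0,0],[0,0,0],85],
  [[0,0,0],[0,0,0],85],
])

```text
time: 14.88
tool_pos: [0.6109, 0.1748, 0.2116]
tcp_rot: [0.326, 3.121, 0.002]
wrist_force: [-0.1, -0.1, -0.8]
width: 0.994
grip_force: 0.0
```

```bash
python3 - <<'E'
from h import *
st(); save('wrist','w6')
for r in tip_of('wrist','gift_1_c'): print(r, onz('wrist',r['at'][::-1],.037))
print('C',to(.5158,-.2061),'B',to(.6056,-.1424))
E
```

```text
14.8833 [0.6109 0.1748 0.2116] 
 [[-0.978, 0.207, 0.004], [0.207, 0.978, 0.001], [-0.004, 0.002, -1.0]] F [-0.08 -0.11 -0.8 ] w 0.9942873504516264 0.0
C [  12.5 -391.4    0.4] B [-6.220e+01 -3.106e+02  2.000e-01]
```

step_arm([
  [[0,0,0],[1,-25,-25],85],
  [[0,0,0],[1,-36,-15],85],
  [[0,0,0],[1,-36,0],85],
  [[0,0,0],[1,-36,0],85],
  [[0,0,0],[1,-36,0],85],
])

```text
time: 15.4
tool_pos: [0.5684, 0.0091, 0.2478]
tcp_rot: [-0.324, -3.122, 0.001]
wrist_force: [0.6, -0.1, -0.8]
width: 0.997
grip_force: 0.0
```

step_arm([
  [[0,0,0],[1,-36,0],85],
  [[0,0,0],[1,-36,0],85],
  [[0,0,0],[1,-36,0],85],
  [[0,0,0],[1,-36,0],85],
  [[0,0,0],[1,-36,0],85],
])

```text
time: 15.82
tool_pos: [0.5261, -0.166, 0.2474]
tcp_rot: [-0.325, -3.121, -0.002]
wrist_force: [1.5, -0.6, -0.6]
width: 0.995
grip_force: 0.0
```

step_arm([
  [[0,0,0],[1,-30,0],85],
  [[0,0,-0.09],[0,0,0],85],
  [[0,0,-0.09],[0,0,0],85],
  [[0,0,-0.08],[0,0,0],85],
  [[0,0,0],[0,0,0],85],
])

```text
time: 16.23
tool_pos: [0.5195, -0.1939, 0.2473]
tcp_rot: [0.083, -3.137, -0.003]
wrist_force: [-0.1, -0.0, -1.4]
width: 0.997
grip_force: 0.0
```

step_arm([
  [[0,0,0],[0,0,40],85],
  [[0,0,0],[0,0,0],85],
  [[0,0,0],[0,0,0],85],
  [[0,0,0],[0,0,0],85],
])

```text
time: 16.57
tool_pos: [0.5205, -0.1936, 0.2094]
tcp_rot: [0.081, -3.139, -0.001]
wrist_force: [0.5, 0.3, 1.1]
width: 0.995
grip_force: 0.0
```

```bash
cat >> h.py <<'E'
def stick(n,z=.065):
    im=save('wrist',n); h=cv2.cvtColor(im,cv2.COLOR_RGB2HSV); st()
    b=((h[...,0]>3)&(h[...,0]<22)&(h[...,1]>90)&(h[...,2]>40)).astype(np.uint8)
    cs,hi=cv2.findContours(b,cv2.RETR_CCOMP,cv2.CHAIN_APPROX_NONE)
    for c,g in zip(cs,hi[0]):
        if g[3]>=0 and cv2.contourArea(c)>150:
            u=cv2.fitEllipse(c)[0]; P=onz('wrist',u,z); print('px',np.round(u),'at',np.round(P,4),'move',to(*P[:2]))
E
python3 - <<'E'
from h import *
stick('w7')
E
```

```text
16.6167 [ 0.5212 -0.1939  0.2105] 
 [[-0.999, -0.052, 0.001], [-0.052, 0.999, -0.0], [-0.0, -0.0, -1.0]] F [-0.39 -0.56  0.67] w 0.9930205262913431 0.0
px [210. 341.] at [ 0.6305 -0.2444  0.065 ] move [-1.066e+02 -5.610e+01  1.000e-01]
px [333. 318.] at [ 0.6025 -0.1448  0.065 ] move [-83.8  44.8   0. ]
px [264. 209.] at [ 0.5144 -0.2046  0.065 ] move [  7.4 -10.4  -0. ]
```

View pics/w7.png

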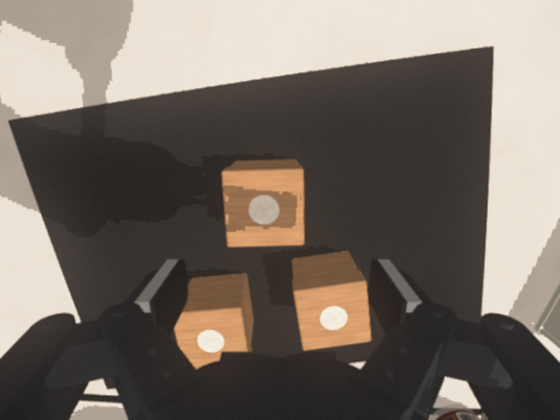

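The stickers are C (264,209), B (333,318) and D (210,341). C is square to the tool, so I'll lift it next.

step_arm([
  [[0,0,0],[7,-10,10],85],
  [[0,0,0],[0,0,35],85],
  [[0,0,0],[0,0,35],85],
  [[0,0,0],[0,0,34],85],
  [[0,0,0],[0,0,0],85],
], grip_force=40)

```text
time: 17.03
tool_pos: [0.5094, -0.203, 0.0898]
tcp_rot: [0.081, -3.13, -0.007]
wrist_force: [-2.0, 1.1, -0.8]
width: 0.998
grip_force: 0.0
```

step_arm([
  [[0,0,0],[0,0,0],45],
  [[0,0,0],[0,0,0],45],
  [[0,0,0],[0,0,0],45],
  [[0,0,0],[0,0,-10],45],
  [[0,0,0],[0,0,-20],45],
])

```text
time: 17.45
tool_pos: [0.5135, -0.204, 0.1264]
tcp_rot: [0.082, -3.139, -0.001]
wrist_force: [-0.1, -0.1, -0.8]
width: 0.675
grip_force: 29.5
```

step_arm([
  [[0,0,0],[0,0,-10],45],
  [[0,0,0],[0,0,0],45],
  [[0,0,0],[0,0,0],45],
  [[0,0,0],[0,0,0],45],
  [[0,0,0],[0,0,0],45],
])

```text
time: 17.87
tool_pos: [0.5136, -0.204, 0.1352]
tcp_rot: [0.082, -3.139, -0.001]
wrist_force: [0.2, 0.6, -1.3]
width: 0.675
grip_force: 46.9
```

step_arm([
  [[0,0,0],[0,0,0],45],
])

```text
time: 17.95
tool_pos: [0.5136, -0.2039, 0.1349]
tcp_rot: [0.082, -3.139, -0.001]
wrist_force: [-0.1, -0.1, -1.2]
width: 0.673
grip_force: 46.9
```

C reads about 1 N, so it is empty. Putting it back.

step_arm([
  [[0,0,0],[0,0,20],45],
  [[0,0,0],[0,0,13],45],
  [[0,0,0],[0,0,5],45],
  [[0,0,0],[0,0,1],45],
  [[0,0,0],[0,0,0],60],
])

```text
time: 18.37
tool_pos: [0.5141, -0.2041, 0.0971]
tcp_rot: [0.082, -3.14, -0.001]
wrist_force: [-0.6, -0.2, 0.7]
width: 0.705
grip_force: 0.0
```

step_arm([
  [[0,0,0],[0,0,0],85],
  [[0,0,0],[0,0,0],85],
  [[0,0,0],[0,0,-30],85],
  [[0,0,0],[0,0,-40],85],
  [[0,0,0],[0,0,-40],85],
])

```text
time: 18.78
tool_pos: [0.5126, -0.2035, 0.2056]
tcp_rot: [0.082, -3.135, -0.004]
wrist_force: [0.5, -0.7, 0.3]
width: 0.992
grip_force: 0.0
```

step_arm([
  [[0,0,0],[-30,18,0],85],
  [[0,0,0],[-30,18,0],85],
  [[0,0,0],[-22,15,0],85],
  [[0,0,0],[0,0,0],85],
  [[0,0,0],[0,0,0],85],
])

```text
time: 19.2
tool_pos: [0.594, -0.1481, 0.2061]
tcp_rot: [0.085, -3.139, -0.0]
wrist_force: [-0.2, 0.6, -0.1]
width: 0.996
grip_force: 0.0
```

```bash
python3 - <<'E'
from h import *
stick('w8')
E
```

```text
19.25 [ 0.593  -0.1486  0.2058] 
 [[-0.999, -0.053, -0.002], [-0.053, 0.999, 0.0], [0.002, 0.0, -1.0]] F [ 0.33  0.51 -0.37] w 0.9955352849050377 0.0
px [282. 230.] at [ 0.5994 -0.1453  0.065 ] move [-6.5  3.  -0. ]
px [198.  93.] at [ 0.509  -0.2044  0.065 ] move [ 86.9 -51.2   0.2]
```

View pics/w8.png

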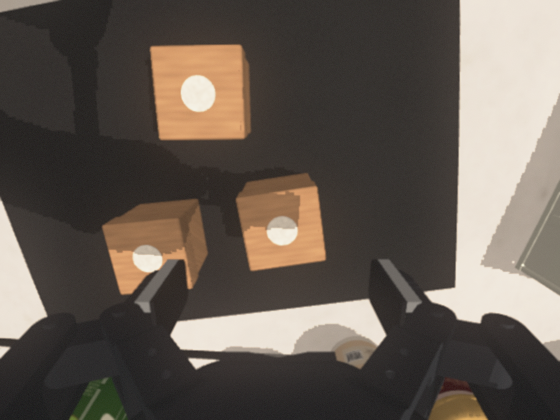

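B's sticker is at (282,230), and the box is turned about 7° from the tool. Lifting B.

step_arm([
  [[0,0,-0.06],[-6,3,0],80],
  [[0,0,-0.06],[0,0,10],80],
  [[0,0,0],[0,0,35],80],
  [[0,0,0],[0,0,35],80],
  [[0,0,0],[0,0,29],80],
], grip_force=40)

```text
time: 19.67
tool_pos: [0.5975, -0.1464, 0.0958]
tcp_rot: [0.268, -3.128, -0.0]
wrist_force: [-0.4, -0.4, -0.9]
width: 0.932
grip_force: 0.0
```

step_arm([
  [[0,0,0],[0,0,0],45],
  [[0,0,0],[0,0,0],45],
  [[0,0,0],[0,0,0],45],
  [[0,0,0],[0,0,-10],45],
  [[0,0,0],[0,0,-20],45],
])

```text
time: 20.08
tool_pos: [0.5986, -0.1458, 0.1284]
tcp_rot: [0.269, -3.128, -0.001]
wrist_force: [0.1, 0.7, -0.3]
width: 0.678
grip_force: 46.2
```

step_arm([
  [[0,0,0],[0,0,-10],45],
  [[0,0,0],[0,0,0],45],
  [[0,0,0],[0,0,0],45],
  [[0,0,0],[0,0,0],45],
  [[0,0,0],[0,0,0],45],
])

```text
time: 20.5
tool_pos: [0.5987, -0.1455, 0.1374]
tcp_rot: [0.27, -3.129, -0.001]
wrist_force: [-0.7, -0.3, -1.2]
width: 0.681
grip_force: 46.3
```

step_arm([
  [[0,0,0],[0,0,0],45],
])

```text
time: 20.58
tool_pos: [0.5986, -0.1455, 0.1369]
tcp_rot: [0.27, -3.128, -0.001]
wrist_force: [-0.1, -0.6, -1.6]
width: 0.679
grip_force: 46.3
```

B reads about 1.2 N, so it is empty. I'll put it back and go to D.

step_arm([
  [[0,0,0],[0,0,20],45],
  [[0,0,0],[0,0,13],45],
  [[0,0,0],[0,0,5],45],
  [[0,0,0],[0,0,1.5],45],
  [[0,0,0],[0,0,0],60],
])

```text
time: 21.0
tool_pos: [0.5986, -0.1455, 0.0972]
tcp_rot: [0.27, -3.128, -0.001]
wrist_force: [0.0, 0.3, -0.2]
width: 0.707
grip_force: 0.0
```

step_arm([
  [[0,0,0],[0,0,0],80],
  [[0,0,0],[0,0,0],80],
  [[0,0,0],[0,0,-30],80],
  [[0,0,0],[0,0,-40],85],
  [[0,0,0],[0,0,-40],85],
])

```text
time: 21.42
tool_pos: [0.5985, -0.1455, 0.209]
tcp_rot: [0.27, -3.128, -0.001]
wrist_force: [1.3, -0.7, -0.0]
width: 0.995
grip_force: 0.0
```

step_arm([
  [[0,0,0],[-5,-35,0],85],
  [[0,0,0],[-5,-35,0],85],
  [[0,0,0],[-4,-30,0],85],
  [[0,0,0],[0,0,0],85],
  [[0,0,0],[0,0,0],85],
])

```text
time: 21.83
tool_pos: [0.6308, -0.2435, 0.2095]
tcp_rot: [-0.266, 3.129, -0.001]
wrist_force: [-0.2, 0.3, -0.5]
width: 0.994
grip_force: 0.0
```

```bash
python3 - <<'E'
from h import *
stick('w9')
E
```

```text
21.8833 [ 0.6302 -0.2422  0.2089] 
 [[-0.985, -0.17, 0.001], [-0.17, 0.985, 0.0], [-0.001, 0.0, -1.0]] F [ 0.07 -0.18 -0.15] w 0.9984256049362321 0.0
px [278. 216.] at [ 0.6273 -0.2424  0.065 ] move [ 2.9  0.4 -0. ]
px [421. 205.] at [ 0.6014 -0.143   0.065 ] move [ 11.5 102.7   0. ]
px [372.  50.] at [ 0.5095 -0.2029  0.065 ] move [ 1.123e+02  5.930e+01 -1.000e-01]
```

View pics/w9.png

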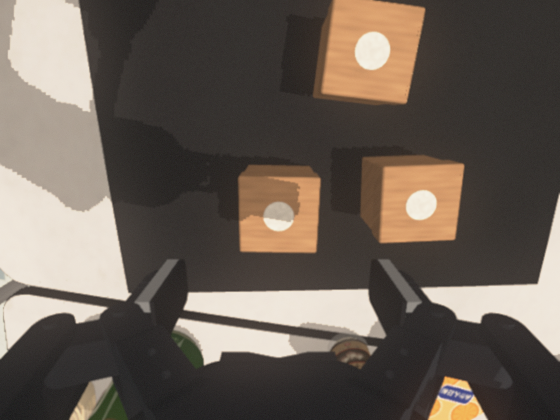

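D is centred at (278,216) and aligned.

step_arm([
  [[0,0,0],[3,0,10],80],
  [[0,0,0],[0,0,35],80],
  [[0,0,0],[0,0,35],80],
  [[0,0,0],[0,0,32],80],
  [[0,0,0],[0,0,0],80],
], grip_force=40)

```text
time: 22.3
tool_pos: [0.6212, -0.2385, 0.0877]
tcp_rot: [0.271, -3.116, -0.011]
wrist_force: [-1.9, 1.1, -1.2]
width: 0.939
grip_force: 0.0
```

step_arm([
  [[0,0,0],[0,0,0],45],
  [[0,0,0],[0,0,0],45],
  [[0,0,0],[0,0,0],45],
  [[0,0,0],[0,0,-10],45],
  [[0,0,0],[0,0,-20],45],
])

```text
time: 22.72
tool_pos: [0.6255, -0.2414, 0.1252]
tcp_rot: [0.27, -3.126, -0.004]
wrist_force: [-0.3, 0.4, -5.2]
width: 0.673
grip_force: 49.0
```

step_arm([
  [[0,0,0],[0,0,-10],45],
  [[0,0,0],[0,0,0],45],
  [[0,0,0],[0,0,0],45],
  [[0,0,0],[0,0,0],45],
  [[0,0,0],[0,0,0],45],
])

```text
time: 23.13
tool_pos: [0.6265, -0.2421, 0.1354]
tcp_rot: [0.27, -3.128, -0.001]
wrist_force: [-0.7, 1.3, -5.0]
width: 0.672
grip_force: 49.4
```

step_arm([
  [[0,0,0],[0,0,0],45],
])

```text
time: 23.22
tool_pos: [0.6264, -0.242, 0.1351]
tcp_rot: [0.27, -3.128, -0.002]
wrist_force: [-0.4, -0.6, -5.0]
width: 0.675
grip_force: 49.4
```

D reads 5 N, so it is full. It goes into the near slot.

step_arm([
  [[0,0,0],[0,0,-25],45],
  [[0,0,0],[0,0,-35],45],
  [[0,0,0.095],[0,0,-25],45],
  [[0,0,0.095],[0,0,0],45],
  [[0,0,0.095],[0,0,0],45],
], grip_force=60)

```text
time: 23.63
tool_pos: [0.6287, -0.243, 0.2241]
tcp_rot: [0.184, 3.132, -0.003]
wrist_force: [-0.5, 0.5, -5.6]
width: 0.674
grip_force: 68.7
```

step_arm([
  [[0,0,0.095],[0,0,0],45],
  [[0,0,0],[12,25,0],45],
  [[0,0,0],[15.3,32,0],45],
  [[0,0,0],[15.3,32,0],45],
  [[0,0,0],[15.3,32,0],45],
])

```text
time: 24.05
tool_pos: [0.5945, -0.111, 0.2202]
tcp_rot: [-0.328, -3.123, -0.001]
wrist_force: [0.8, 0.5, -5.0]
width: 0.669
grip_force: 68.2
```

step_arm([
  [[0,0,0],[15.3,32,0],45],
  [[0,0,0],[15.3,32,0],45],
  [[0,0,0],[15.3,32,0],45],
  [[0,0,0],[15.3,32,0],45],
  [[0,0,0],[15.3,32,0],45],
])

```text
time: 24.47
tool_pos: [0.5526, 0.0618, 0.2206]
tcp_rot: [-0.326, -3.123, 0.0]
wrist_force: [0.1, -0.1, -3.8]
width: 0.674
grip_force: 68.2
```

step_arm([
  [[0,0,0],[15.3,32,0],45],
  [[0,0,0],[15.3,32,0],45],
  [[0,0,0],[15.3,32,0],45],
  [[0,0,0],[0,0,0],45],
  [[0,0,0],[0,0,0],45],
])

```text
time: 24.88
tool_pos: [0.5276, 0.1655, 0.2207]
tcp_rot: [-0.319, -3.124, 0.001]
wrist_force: [0.6, -0.2, -4.5]
width: 0.67
grip_force: 68.8
```

```bash
python3 - <<'E'
from h import *
st(); print(to(.5185,.199)); save('wrist','w10')
a=save('top','t10'); print([(r['extent'],r['score']) for r in look_for('top','gift_1_c')])
E
```

```text
24.8833 [0.5276 0.1655 0.2207] 
 [[-0.979, 0.202, -0.001], [0.202, 0.979, -0.0], [0.001, -0.001, -1.0]] F [ 0.58 -0.19 -4.55] w 0.6704821786124269 68.83538961410522
[15.7 30.9  0. ]
[([347.1, 238.7, 364.8, 259.4], 0.98)]
```

View pics/w10.png

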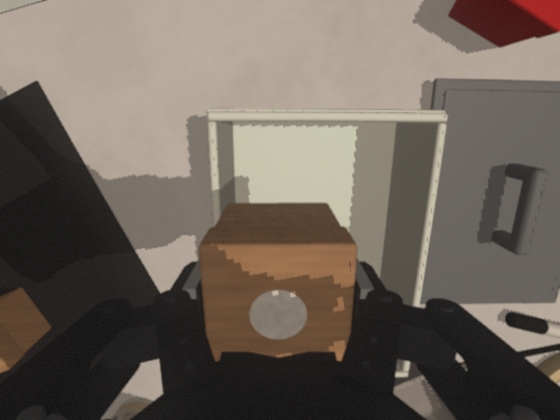

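The bin mouth is clear below the held box. The rim spans (210..440,112), and the lid lies to the right.

step_arm([
  [[0,0,0],[17,30,0],45],
  [[0,0,0],[1,0,10],45],
  [[0,0,0],[0,0,30],45],
  [[0,0,0],[0,0,30],45],
  [[0,0,0],[0,0,30],45],
])

```text
time: 25.45
tool_pos: [0.5182, 0.1958, 0.121]
tcp_rot: [0.328, 3.122, 0.001]
wrist_force: [-0.2, -0.1, -6.1]
width: 0.672
grip_force: 69.0
```

step_arm([
  [[0,0,0],[0,0,12],45],
  [[0,0,0],[0,0,2],45],
  [[0,0,0],[0,0,2],45],
  [[0,0,0],[0,0,0],45],
])

```text
time: 25.78
tool_pos: [0.5186, 0.1967, 0.1066]
tcp_rot: [0.327, 3.123, 0.001]
wrist_force: [0.9, 1.0, -4.7]
width: 0.672
grip_force: 68.6
```

step_arm([
  [[0,0,0],[0,0,2],45],
  [[0,0,0],[0,0,2],45],
  [[0,0,0],[0,0,2],45],
  [[0,0,0],[0,0,0],45],
])

```text
time: 26.12
tool_pos: [0.5184, 0.1972, 0.1006]
tcp_rot: [0.325, 3.122, 0.002]
wrist_force: [1.7, 0.1, -2.0]
width: 0.669
grip_force: 68.8
```

Nearly landed, and already partly supported. Lower 1 mm more and release.

step_arm([
  [[0,0,0],[0,0,1],45],
  [[0,0,0],[0,0,0],55],
  [[0,0,0],[0,0,0],72],
  [[0,0,0],[0,0,0],72],
  [[0,0,0],[0,0,-15],72],
])

```text
time: 26.53
tool_pos: [0.5153, 0.1963, 0.1112]
tcp_rot: [-0.325, -3.12, 0.003]
wrist_force: [-0.5, -0.2, -1.1]
width: 0.842
grip_force: 0.0
```

step_arm([
  [[0,0,0],[0,0,-35],72],
  [[0,0,0],[0,0,-40],80],
  [[0,0,0],[0,0,-40],85],
  [[0,0,0],[0,20,-30],85],
  [[0,0,0],[10,35,0],85],
])

```text
time: 26.95
tool_pos: [0.5236, 0.2525, 0.2677]
tcp_rot: [0.33, 3.11, 0.009]
wrist_force: [1.7, -0.1, 1.4]
width: 0.999
grip_force: 0.0
```

step_arm([
  [[0,0,0],[5,35,0],85],
  [[0,0,0],[0,30,0],85],
  [[0,0,0],[0,0,0],85],
  [[0,0,0],[0,0,0],85],
  [[0,0,0],[0,0,0],85],
])

```text
time: 27.37
tool_pos: [0.5269, 0.3171, 0.258]
tcp_rot: [-0.324, -3.124, 0.002]
wrist_force: [-0.6, -0.9, -0.1]
width: 0.992
grip_force: 0.0
```

```bash
python3 - <<'E'
from h import *
stick('w11',.068)
print([(r['at'],np.round(onz('wrist',r['at'][::-1],.042),4),to(*onz('wrist',r['at'][::-1],.042)[:2]),r['score']) for r in tip_of('wrist','lid_grip')])
E
```

```text
27.4167 [0.527  0.3166 0.2579] 
 [[-0.978, 0.206, -0.001], [0.206, 0.978, -0.001], [0.001, -0.001, -1.0]] F [ 0.11 -0.44 -0.93] w 0.995864355000098 0.0
px [144. 222.] at [0.5193 0.1961 0.068 ] move [-1.740e+01 -1.195e+02  1.000e-01]
[([232.2, 345.0], array([0.5765, 0.3727, 0.042 ]), array([-36.7,  65.5,  -0.1]), 0.92)]
```

View pics/w11.png

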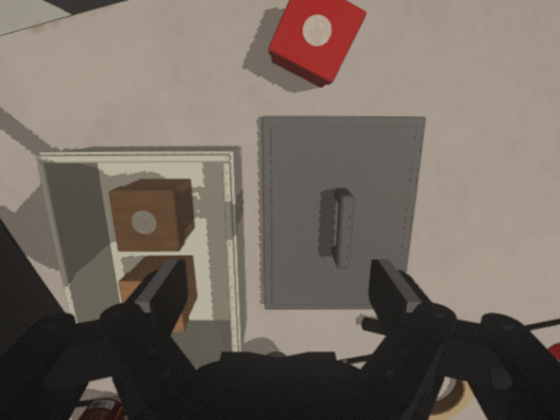

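Both full boxes stand flat in the bin, at (144,222) and (155,290). The lid bar runs from (345,190) to (344,268). I'll check the bin and lid positions, then fetch the lid.

```bash
python3 - <<'E'
from h import *
e=np.radians(-11.8);x=np.array([np.cos(e),np.sin(e)]);y=np.array([-x[1],x[0]])
a=np.array([onz('wrist',u,.084)[:2] for u in [(40,154),(232,152)]]); print(a, a.mean(0)+x*.106, np.linalg.norm(a[1]-a[0]))
c=np.array([onz('wrist',u,.014)[:2] for u in [(262,117),(424,118),(409,309),(264,309)]]); print(c.mean(0))
d=c[3]-c[0];print(np.degrees(np.arctan2(d[1],d[0])));d=c[2]-c[1];print(np.degrees(np.arctan2(d[1],d[0])), to(*c.mean(0)))
E
```

```text
[[0.44409558 0.14051263]
 [0.47506786 0.29062112]] [0.56334167 0.19389029] 0.153270490014936
[0.57570395 0.37321004]
-12.146531034391877
-9.040973076690548 [-35.8  65.8  -0.1]
```

step_arm([
  [[0,0,0],[-18,33,0],70],
  [[0,0,0],[-18,32.5,0],60],
  [[0,0,0],[0,0,35],60],
  [[0,0,0],[0,0,35],60],
  [[0,0,0],[0,0,35],60],
], grip_force=50)

```text
time: 27.88
tool_pos: [0.5772, 0.3734, 0.1533]
tcp_rot: [0.327, 3.122, 0.002]
wrist_force: [0.3, -0.1, -0.4]
width: 0.703
grip_force: 0.0
```

step_arm([
  [[0,0,0],[0,0,30],50],
  [[0,0,0],[0,0,18],40],
  [[0,0,0],[0,0,0],40],
  [[0,0,0],[0,0,0],40],
])

```text
time: 28.22
tool_pos: [0.5753, 0.3723, 0.104]
tcp_rot: [-0.328, -3.122, 0.003]
wrist_force: [-0.0, 0.3, 0.0]
width: 0.472
grip_force: 0.0
```

```bash
python3 - <<'E'
from h import *
st(); print(to(.5757,.3732))
E
```

```text
28.2167 [0.5753 0.3723 0.104 ] 
 [[-0.978, 0.208, -0.003], [0.208, 0.978, -0.002], [0.003, -0.002, -1.0]] F [-0.01  0.32  0.02] w 0.47229446392581736 0.0
[-0.2  0.9 -0. ]
```

step_arm([
  [[0,0,0],[0,0,0],5],
  [[0,0,0],[0,0,0],5],
  [[0,0,0],[0,0,0],5],
  [[0,0,0],[0,0,0],5],
  [[0,0,0],[0,0,-10],5],
])

```text
time: 28.63
tool_pos: [0.5755, 0.3736, 0.1151]
tcp_rot: [-0.326, -3.124, 0.001]
wrist_force: [-1.2, -0.6, -2.0]
width: 0.146
grip_force: 52.0
```

step_arm([
  [[0,0,0],[0,0,-25],5],
  [[0,0,0],[0,0,-35],5],
  [[0,0,0],[0,0,-35],5],
  [[0,0,0],[0,0,-20],5],
  [[0,0,0],[0,0,0],5],
])

```text
time: 29.05
tool_pos: [0.5787, 0.3758, 0.2385]
tcp_rot: [0.325, 3.115, 0.011]
wrist_force: [1.2, 0.1, 0.1]
width: 0.148
grip_force: 52.1
```

step_arm([
  [[0,0,0],[-4,-25,0],5],
  [[0,0,0],[-5,-35,0],5],
  [[0,0,0],[-5,-35,0],5],
  [[0,0,0],[-5,-35,0],5],
  [[0,0,0],[-4,-30,0],5],
])

```text
time: 29.47
tool_pos: [0.564, 0.2106, 0.229]
tcp_rot: [-0.325, -3.122, 0.002]
wrist_force: [0.6, -0.6, -1.1]
width: 0.144
grip_force: 52.1
```

step_arm([
  [[0,0,0],[-3,-20,0],5],
  [[0,0,0],[0,0,0],5],
  [[0,0,0],[0,0,0],5],
  [[0,0,0],[0,0,0],5],
])

```text
time: 29.8
tool_pos: [0.564, 0.1927, 0.2298]
tcp_rot: [-0.326, -3.124, -0.0]
wrist_force: [-0.0, -0.4, -1.5]
width: 0.147
grip_force: 52.1
```

```bash
python3 - <<'E'
from h import *
st(); print(to(.5637,.1908)); 
E
```

```text
29.8 [0.564  0.1927 0.2298] 
 [[-0.978, 0.207, -0.001], [0.207, 0.978, 0.0], [0.001, 0.0, -1.0]] F [-0.04 -0.4  -1.49] w 0.14713890458725906 52.07239508628845
[-0.1 -1.9 -0. ]
```

step_arm([
  [[0,0,0],[0,-1.5,20],5],
  [[0,0,0],[0,0,15],5],
  [[0,0,0],[0,0,5],5],
  [[0,0,0],[0,0,3],5],
  [[0,0,0],[0,0,2],5],
])

```text
time: 30.22
tool_pos: [0.5639, 0.1919, 0.185]
tcp_rot: [-0.324, -3.124, 0.0]
wrist_force: [0.1, 0.6, -1.4]
width: 0.147
grip_force: 52.1
```

step_arm([
  [[0,0,0],[0,0,2],5],
  [[0,0,0],[0,0,2],5],
  [[0,0,0],[0,0,1.5],5],
  [[0,0,0],[0,0,0],5],
])

```text
time: 30.55
tool_pos: [0.5643, 0.1918, 0.1844]
tcp_rot: [0.325, 3.124, 0.002]
wrist_force: [-9.8, -1.1, 17.3]
width: 0.146
grip_force: 54.5
```

Contact came about 4 mm early, so the plug is probably catching on a rim edge. I'll back off and look at how the lid sits before trying again.

step_arm([
  [[0,0,0],[0,0,-3],5],
  [[0,0,0],[0,0,-4],5],
  [[0,0,0],[0,0,-3],5],
  [[0,0,0],[0,0,0],5],
  [[0,0,0],[0,0,0],5],
])

```text
time: 30.97
tool_pos: [0.5643, 0.1911, 0.1901]
tcp_rot: [0.326, 3.124, 0.0]
wrist_force: [-0.4, -0.6, -1.4]
width: 0.15
grip_force: 52.1
```

```bash
python3 - <<'E'
from h import *
s=st(); w=save('wrist','w12'); c=save('scene','s12')
z=s['tool_pos'][2]-.062
cv2.imwrite('pics/v12.png',np.vstack([w[:,:,::-1],cv2.resize(c[150:255,170:310,::-1],(560,420))])[::1][:, :][:840]) 
v=np.hstack([cv2.resize(w[:,:,::-1],(400,300)),cv2.resize(c[150:255,170:310,::-1],(400,300),interpolation=cv2.INTER_CUBIC)]); cv2.imwrite('pics/v12.png',v)
for q,zz in [('lid_grip',z)]:
  print([(r['at'],onz('wrist',r['at'][::-1],zz),r['score']) for r in tip_of('wrist',q)])
E
```

```text
30.9667 [0.5643 0.1911 0.1901] 
 [[-0.978, 0.206, 0.001], [0.206, 0.978, 0.0], [-0.001, 0.0, -1.0]] F [-0.41 -0.56 -1.36] w 0.14950757616544 52.08800196647644
[([267.4, 278.1], array([0.55946761, 0.19204991, 0.1281233 ]), 0.82)]
```

View pics/v12.png

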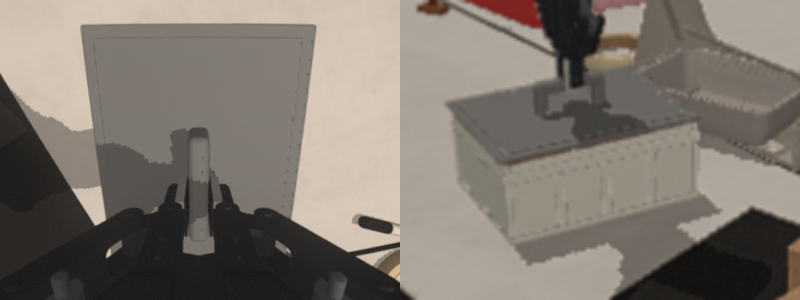

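The lid hangs level over the bin. Its front corners in the wrist picture are at about (116,36) and (441,36); comparing them with the rim.

```bash
python3 - <<'E'
from h import *
e=np.radians(-11.8);x=np.array([np.cos(e),np.sin(e)]);y=np.array([-x[1],x[0]])
g=cv2.cvtColor(cv2.imread('pics/w12.png'),cv2.COLOR_BGR2GRAY).astype(float)
for r in (60,120): 
    d=np.diff(g[r]); print(r,'L',np.argmin(d[80:180])+80,'R',np.argmax(d[380:480])+380)
for c in (180,380):
    d=np.diff(g[:,c]); print(c,np.argmin(d[10:80])+10)
for z in (.098,.102):
    a=np.array([onz('wrist',u,z)[:2] for u in [(116,36),(441,36)]]); d=a[1]-a[0]
    print(z,np.linalg.norm(d),np.degrees(np.arctan2(d[1],d[0]))-90,a.mean(0)+x*.109,(a.mean(0)-[.5635,.1905])@np.c_[x,y])
# rim from w5 (TCP pose then): earlier front estimate from w11
print(((np.array([.44409558,.14051263])+[.47506786,.29062112])/2-[.5635,.1905])@np.c_[x,y])
E
```

```text
60 L 114 R 439
120 L 122 R 432
180 33
380 32
0.098 0.15354273566204021 -11.93729839658458 [0.56378542 0.19139839] [-0.10890433  0.00093777]
0.102 0.14973265457034682 -11.93729839658458 [0.56469475 0.19120913] [-0.10797552  0.00093846]
[-0.10684829  0.00328627]
```

The corner spacing suggests the lid has slipped about 4 mm lower in the grip, so the earlier contact may be the seated height. I'll lower to contact and nudge sideways to test it.

step_arm([
  [[0,0,0],[0,0,3],5],
  [[0,0,0],[0,0,2.5],5],
  [[0,0,0],[0,0,1],5],
  [[0,0,0],[0,0,1],5],
  [[0,0,0],[0,0,0],5],
])

```text
time: 31.53
tool_pos: [0.5641, 0.191, 0.1845]
tcp_rot: [-0.326, -3.125, 0.0]
wrist_force: [-5.8, -2.1, 12.5]
width: 0.146
grip_force: 53.8
```

step_arm([
  [[0,0,0],[0,4,0],5],
  [[0,0,0],[0,4,0],5],
  [[0,0,0],[0,0,0],5],
])

```text
time: 31.78
tool_pos: [0.5658, 0.1957, 0.1844]
tcp_rot: [-0.323, -3.125, 0.011]
wrist_force: [-5.6, -14.8, 15.0]
width: 0.146
grip_force: 54.1
```

step_arm([
  [[0,0,0],[0,-4,0],5],
  [[0,0,0],[0,-4,0],5],
  [[0,0,0],[0,-4,0],5],
  [[0,0,0],[0,-3,0],5],
  [[0,0,0],[0,0,0],5],
])

```text
time: 32.2
tool_pos: [0.5643, 0.185, 0.1844]
tcp_rot: [0.326, 3.12, 0.005]
wrist_force: [0.0, 2.7, 5.5]
width: 0.147
grip_force: 53.0
```

The sideways play is about 10 mm, which matches the 5 mm clearance each side, so the plug is in the mouth. Centring and releasing.

step_arm([
  [[0,0,0],[0,3,0],5],
  [[0,0,0],[0,3,0],5],
  [[0,0,0],[0,0,-1],20],
  [[0,0,0],[0,0,0],40],
  [[0,0,0],[0,0,0],50],
])

```text
time: 32.62
tool_pos: [0.5637, 0.1901, 0.1831]
tcp_rot: [-0.326, -3.124, -0.0]
wrist_force: [-1.2, -0.5, -0.8]
width: 0.511
grip_force: 0.0
```

step_arm([
  [[0,0,0],[0,0,0],50],
  [[0,0,0],[0,0,-20],50],
  [[0,0,0],[0,0,-35],60],
  [[0,0,0],[0,0,-40],85],
  [[0,0,0],[0,0,-20],85],
])

```text
time: 33.03
tool_pos: [0.5651, 0.1905, 0.3027]
tcp_rot: [0.325, 3.12, 0.003]
wrist_force: [1.2, 0.2, 0.9]
width: 0.952
grip_force: 0.0
```

step_arm([
  [[0,0,0],[30,30,0],85],
  [[0,0,0],[20,30,0],85],
  [[0,0,0],[0,0,0],85],
  [[0,0,0],[0,0,0],85],
  [[0,0,0],[0,0,0],85],
])

```text
time: 33.45
tool_pos: [0.5274, 0.2584, 0.2978]
tcp_rot: [-0.324, -3.124, 0.001]
wrist_force: [0.4, -1.2, -0.6]
width: 0.995
grip_force: 0.0
```

```bash
python3 - <<'E'
from h import *
from scipy.optimize import least_squares
st(); w=save('wrist','w13')
rs=cut_out('wrist','lid_grip'); r=rs[0]; print(r['score'],r['extent'])
m=r['region'].astype(np.uint8)
c=max(cv2.findContours(m,0,1)[0],key=cv2.contourArea); ap=cv2.approxPolyDP(c,12,True)[:,0]; print(ap.tolist())
print([(q['at'],onz('wrist',q['at'][::-1],.118),q['score']) for q in tip_of('wrist','lid_grip')])
t=save('top','t13')
print([(q['at'],onz('top',q['at'][::-1],.118),q['score']) for q in tip_of('top','lid_grip')])
h=cv2.cvtColor(t,cv2.COLOR_RGB2HSV); b=((h[...,0]>3)&(h[...,0]<22)&(h[...,1]>90)&(h[...,2]>60)).astype(np.uint8)[190:280,280:430]
n,_,S,C=cv2.connectedComponentsWithStats(b); print([(S[i].tolist(),np.round(onz('top',C[i]+[280,190],.05)[:2],3)) for i in range(1,n) if S[i,4]>60])
E
```

```text
33.45 [0.5274 0.2584 0.2978] 
 [[-0.979, 0.205, -0.001], [0.205, 0.979, -0.001], [0.0, -0.001, -1.0]] F [ 0.42 -1.23 -0.59] w 0.9950999788857062 0.0
0.77 [119.4, 130.8, 300.7, 339.0]
[[301, 131], [120, 132], [139, 280], [186, 262], [172, 338], [297, 338]]
[([259.9, 212.0], array([0.56402713, 0.19034342, 0.118     ]), 0.56)]
[([222.6, 225.6], array([0.56473705, 0.18039796, 0.118     ]), 0.63)]
[([44, 15, 25, 26, 453], array([ 0.603, -0.145])), ([64, 47, 24, 23, 454], array([ 0.511, -0.206]))]
```

The lid is back at its original spot (0.564, 0.190), and both empty boxes are on the mat. I'll check the seated height by touching the bar with closed fingertips; a seated bar should meet them at TCP z ≈ 0.198.

step_arm([
  [[0,0,0],[-25,-30,0],0],
  [[0,0,0],[-25,-30,0],0],
  [[0,0,0],[0,0,0],0],
  [[0,0,0],[0,0,30],0],
  [[0,0,0],[0,0,30],0],
])

```text
time: 34.12
tool_pos: [0.5667, 0.1885, 0.2406]
tcp_rot: [0.33, 3.118, 0.004]
wrist_force: [-0.4, -0.7, -0.9]
width: 0.291
grip_force: 0.0
```

step_arm([
  [[0,0,0],[0,0,25],0],
  [[0,0,0],[0,0,7],0],
  [[0,0,0],[0,0,0],0],
  [[0,0,0],[0,0,0],0],
  [[0,0,0],[0,0,2],0],
])

```text
time: 34.53
tool_pos: [0.5658, 0.1898, 0.2069]
tcp_rot: [0.326, 3.121, 0.003]
wrist_force: [0.2, 1.0, 0.3]
width: 0.004
grip_force: 0.0
```

step_arm([
  [[0,0,0],[0,0,2],0],
  [[0,0,0],[0,0,2],0],
  [[0,0,0],[0,0,0],0],
])

```text
time: 34.78
tool_pos: [0.5645, 0.1896, 0.2011]
tcp_rot: [0.326, 3.124, 0.001]
wrist_force: [0.4, 0.3, -0.3]
width: -0.001
grip_force: 0.0
```

step_arm([
  [[0,0,0],[0,0,1],0],
  [[0,0,0],[0,0,1],0],
  [[0,0,0],[0,0,1],0],
  [[0,0,0],[0,0,0],0],
])

```text
time: 35.12
tool_pos: [0.5643, 0.1895, 0.1977]
tcp_rot: [0.326, 3.124, 0.0]
wrist_force: [-0.1, -0.5, 1.8]
width: -0.001
grip_force: 1.0
```

step_arm([
  [[0,0,0],[0,0,2],0],
  [[0,0,0],[0,0,2],0],
  [[0,0,0],[0,0,0],0],
])

```text
time: 35.37
tool_pos: [0.5644, 0.1895, 0.1976]
tcp_rot: [0.326, 3.124, 0.0]
wrist_force: [-10.1, -3.0, 20.9]
width: -0.001
grip_force: 10.8
```

Contact at 0.1976, so the bar top is at about 0.125 and the lid is fully seated. Backing away and handing in.

step_arm([
  [[0,0,0],[0,0,-10],0],
  [[0,0,0],[0,0,-30],0],
  [[0,0,0],[0,0,-35],0],
  [[0,0,0],[0,0,-25],0],
  [[0,0,0],[0,0,0],0],
])

```text
time: 35.78
tool_pos: [0.5673, 0.1903, 0.3007]
tcp_rot: [0.325, 3.114, 0.007]
wrist_force: [1.4, -0.2, 1.2]
width: -0.003
grip_force: 0.0
```

```bash
python3 - <<'E'
from h import *
st(); print([(q['at'],onz('wrist',q['at'][::-1],.118),q['score']) for q in (save('wrist','w14') is not None and tip_of('wrist','lid_grip'))])
print(finish_job())
E
```

```text
35.7833 [0.5673 0.1903 0.3007] 
 [[-0.978, 0.206, 0.011], [0.206, 0.978, 0.003], [-0.01, 0.006, -1.0]] F [ 1.42 -0.19  1.21] w -0.0034837893977941697 0.0
[([196.8, 273.1], array([0.55630873, 0.18775079, 0.118     ]), 0.8)]
the job is handed in; nothing more can be done
None
```

I handed the job in at about 36 s, with both full boxes in the bin, the two empty ones back on the mat and the lid fully down by a fingertip height check; no pass/fail result came back.

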